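# Weigh a rock core on an arresting beam balance

### The job

Stand the green rock core gently upright in the copper dish on the balance while its beam is still arrested, then throw the red-balled arrest lever fully over to release the beam, and leave it to swing free, hands off, until it has come to rest and stayed still for a good second. Then throw the lever fully back to arrest the beam again, and only after that flip the lamp switch to off. Leave the core in the dish, the brass weight on its pan, and everything else on the bench where it stands.

Things in the scene. Friction and masses are not known exactly. Their poses are not given: they have to be found in the camera images.
- balance: Beige beam balance, fixed. Origin: centre of its underside; -x is its front, towards the robot. Base x -75 to 100, y +-130 mm, 50 mm high. Beam along y above it, pivot 110 mm high; at y = +150 and -150 mm, x = 0, it carries two steel pans of 52 mm radius that stay level, tops 145 mm high when arrested; one holds the copper dish, the other the brass weight. Back column x 50 to 140, y +-50 mm.
- hood_edge (a point): Middle of the lower front edge of the balance's reading hood, 260 mm high. The hood overhangs the middle of the balance: in its frame x -107 to 140, y +-50 mm, 260 to 330 mm high, eyepieces on top to 410 mm high (x -15 to 75 mm). The arrest lever stands below it, so the tool must slant in under the hood from the front.
- arrest_lever_hinge (a point): Hinge point of the arrest lever, fixed to the balance at x = -92 mm, y = 0, 45 mm high. The hinge axis is the balance's x axis; the lever swings sideways, in the balance's y-z plane.
- arrest_lever_ball (a point): Centre of the red ball (12 mm radius) at the end of the arrest lever, 85 mm from the hinge; the stem is a 10 mm thick steel rod. Moves with the lever.
- arrest_lever (a joint): Arrest lever angle in rad: 0 = beam arrested, leaning 0.55 rad to the balance's -y side; 1.1 = beam released, leaning 0.55 rad to its +y side. Upright at 0.55. An over-centre spring snaps it to the nearer end; about 2 N at the ball throws it.
- beam (a joint): Beam angle in rad: 0 = level (held there when arrested); positive = the balance's +y pan up. Free beam swings within +-0.115.
- dish: Round open copper dish, 84 mm outer and 78 mm inner diameter, 14 mm high, floor 4 mm thick, standing loose on one of the two pans. Origin: centre of its underside; z up.
- ref_weight: Brass reference weight, 42 mm diameter, 50 mm high with a small knob, standing loose on the other pan. Origin: centre of its underside; z up.
- green_core: Green cylinder of rock (drill core), 42 mm diameter, 90 mm high, about 0.34 kg, standing upright on the cork-topped board. Origin: centre of its underside; z along its axis, up.
- red_core: Red-brown rock core, same size, standing on the board. Origin: centre of its underside.
- grey_core: Grey rock core, same size, standing on the board. Origin: centre of its underside.
- core_board: Wooden board with cork top, 100 (x) by 250 (y) by 10 mm, fixed; the three cores stand on it in a row along its y at -78, 0 and +78 mm in any order. Origin: centre of its underside.
- switch_box: Grey lamp switch box, 120 by 120 by 50 mm high, fixed. Origin: centre of its underside; -x is its front. The toggle hinges 55 mm above the origin, about the box's y axis.
- lamp_switch_tip (a point): Centre of the black ball (10 mm radius) at the end of the lamp toggle, 65 mm from its hinge. Moves with it.
- lamp_switch (a joint): Lamp toggle angle in rad: 0 = on, leaning 0.55 rad to the box's front (-x); 1.1 = off, leaning 0.55 rad to its back (+x). An over-centre spring snaps it to the nearer end; about 2 N throws it.
- amber_bottle: Small amber bottle, 38 mm diameter, 85 mm high, loose. Origin: centre of its underside.
- white_bottle: Small white bottle, 32 mm diameter, 75 mm high, loose. Origin: centre of its underside.
- water_bottle: Clear bottle with blue label, 64 mm diameter, 190 mm high, loose. Origin: centre of its underside.
- brush: Brush, 160 mm long, lying loose on the bench along its x axis. Origin: centre of its underside.
Not all that is in view belongs to the job. Leave any blue or purple look-alike of the green_core alone.

How it is judged:
On the way, in this order (a step that is already met when the one before it is completed fails the run):
1. the green core stands upright in the dish, let go, with the beam arrested (horizontal distance between green_core and dish below 0.022 m and z of green_core in the frame of dish between -0.003 and 0.012 m and angle between green_core's own z axis and vertical below 0.12 rad and contact force between the fingers and green_core below 0.1 N and value of joint arrest_lever below 0.15 rad and value of joint beam between -0.02 and 0.02 rad), for 0.2 s.
2. the lever is fully at released and the loaded beam, leaning off level, is at rest with the robot touching neither the balance nor anything on it, for 0.8 s (value of joint arrest_lever above 0.95 rad and (value of joint beam above 0.025 rad or value of joint beam below -0.025 rad) and velocity of joint beam between -0.08 and 0.08 rad/s and horizontal distance between green_core and dish below 0.022 m and z of green_core in the frame of dish between -0.003 and 0.012 m and angle between green_core's own z axis and vertical below 0.12 rad and contact force between each of the fingers, the arm and balance below 0.2 N and contact force between each of the fingers, the arm and green_core below 0.2 N and contact force between each of the fingers, the arm and dish below 0.2 N and contact force between each of the fingers, the arm and ref_weight below 0.2 N), for 0.8 s.
3. the lever is back at arrested and holds the beam level, the core still in the dish (value of joint arrest_lever below 0.15 rad and value of joint beam between -0.02 and 0.02 rad and horizontal distance between green_core and dish below 0.022 m and z of green_core in the frame of dish between -0.003 and 0.012 m and angle between green_core's own z axis and vertical below 0.12 rad), for 0.2 s.
4. the lamp switch is off (value of joint lamp_switch above 0.95 rad), for 0.1 s.
At the end, for the whole second after the job is handed in: The green core stands upright (within 0.12 rad) in the dish (within 22 mm of its centre, on its floor), at rest; the arrest lever is at arrested (below 0.15 rad) and the beam level (within 0.02 rad); the lamp switch is off (above 0.95 rad); the brass weight stands upright on its pan (all of step 3 and value of joint lamp_switch above 0.95 rad and linear speed of green_core below 0.02 m/s and height (world z) of ref_weight above 0.115 m and angle between ref_weight's own z axis and vertical below 0.2 rad); the robot touches nothing.
It fails at once if another core, a bottle or the brush is shifted by more than 30 mm, or one that stands is knocked over (distance of any of red_core, grey_core, amber_bottle, white_bottle, water_bottle, brush from where it was at the start of the episode above 0.03 m or angle between any of red_core, grey_core, amber_bottle, white_bottle, water_bottle's own z axis and vertical above 0.5 rad).
It fails at once if the brass weight is knocked over or off its pan (angle between ref_weight's own z axis and vertical above 0.5 rad or height (world z) of ref_weight below 0.11 m).
It fails at once if the green core is dropped or rammed into the dish (over 35 N) (contact force between green_core and dish above 35 N).
It fails at once if the lamp is switched off before the beam is re-arrested (value of joint lamp_switch above 0.95 rad and value of joint arrest_lever above 0.5 rad).
It also fails if it takes over 72 s, if anything falls off the work surface, if the arm or the gripper's body presses on something with over 40 N, if the wrist force passes 120 N, or if a joint passes its speed limit or range.

### The arm

A 6-joint arm with a two-finger parallel gripper is mounted at the origin on the work surface. World frame = base frame: x ahead of the robot, y to its left, z up, the work surface at z = 0. Lengths are in m, angles in rad, forces in N, time in s.
With the tool pointing down it reaches from about 0.325 to 0.775 m from the base axis. Payload 5.5 kg.
Tool frame: the origin (TCP) lies on the front face of the gripper's body, between the roots of the fingers; the fingertips stand 73 mm ahead of it and the grasp point (between the pads) lies 54 mm ahead of it; z points along the fingers, y is the line along which they close (so a half turn about z gives the same grasp; the last joint's range is limited). The gripper opens to 85 mm and grips with 20 to 120 N. Pads are 22 mm wide; open, the fingers measure 114 mm over their backs; the gripper's body (76 mm by 85 mm) begins 54 mm behind the grasp point. The pads swing forward as they close: fully open they stand 13 mm farther back than shut.
Start: joints at [1.105, 0.091, 1.231, -0, 1.82, -0.057], TCP at [0.239, 0.551, 0.304] pointing down, gripper open.
Joint ranges: [-2.87, 2.87], [-0.86, 2.18], [0.17, 2.46], [-1.51, 4.65], [0.06, 2.69], [-2.65, 2.65]. Speed limits (rad/s): [2.57, 2.57, 3.01, 3.14, 3.14, 3.14].

### API

Orientations are given as a rotation vector (axis times angle).
In Python, from station import readout, read_camera, camera_params, order, find_in, outline_of, mark_of gives the robot as it stands.
- The arm moves only by the tool move_arm, never from a script. Its argument "deltas" is a list of rows, each a list of 6 numbers: the shift along the world's x, y, z each as a share of 0.05 m, from -1 to 1, then the turn, a rotation vector about the world's x, y, z each as a share of 30 degrees, from -1 to 1. A call has 1 to 12 rows; each row shifts and turns the commanded pose from where the row before left it; what a row does not reach is not made up. A row lasts 1/10 s, in which the tool goes at most 50 mm and 8.59 degrees, less where a joint would pass 70% of its speed; a pose out of reach is approached as far as the arm can. A call with a number of a shift or a turn outside -1 to 1 is refused whole. A call with a gripper value outside its range is refused whole. "claw" is the opening, from -1 (shut) to 1 (fully open), set as the call begins (left out, the last holds). The fingers move at their own pace and stop on an object; "squeeze" is the grip in N (left out, the last holds). Time passes only in rows, so rows that do not move let the fingers close. It gives the time, the measured TCP pose, the force, the opening and the grip force at its end, in the units of the state.
- readout.observe(): the state, without advancing time (a new reading comes with each control period).
- read_camera(name): name is "scene" or "top"; returns (picture, depth): 420x560x3 uint8, red, green, blue; 420x560 float32, m along the optical axis (not along the pixel's ray), 0 where there is no reading.
- camera_params(name): a dict with "fovy" (degrees; the focal length in pixels is half the picture's height over the tangent of half this angle, whatever the lens; pixels are square), "cx", "cy" (the principal point, pixels), "camera_from_world" (4x4, takes a point from world to camera coordinates). Camera axes: x right, y down, z forward; pixel columns grow to the right and rows downward; lengths in m; the calibration is good to about 2 mm. A picture is of the moment at which its call begins. camera_params takes no time and is no camera call.
- order.job_done(): hands the job in; it is judged then, once.
Trained networks look in the newest picture that a camera, given by its name, has taken for a name from the list of things; names that differ only in an ending like _2 or _b are one class to them, and where a whole thing is asked for, a point or a joint stands for the part that bears it (a point fixed in the world has none). Each returns a list of dicts, best first, with "score" (0 to 1); they miss things now and then, are a little off and sometimes report something else, mostly with a low value. They report only what shows in the picture. A call takes as long as a camera call. They do not tell look-alikes from the thing itself.
- find_in(name, camera): "position" ([column, row] in pixels, amid what is visible of it).
- outline_of(name, camera): "mask" (420x560 bool, what is visible of it) and "position" ([column, row] in pixels, amid what is visible of it).
- mark_of(name, camera): "position" ([column, row] in pixels: a listed point, or the origin of a listed thing).
The state is a dict: "time": time; "q": joint angles; "dq": joint speeds; "tau": joint torques, N m; "position": TCP position; "eef_rot": TCP orientation; "force": force on the tool from outside, world axes, zero at the start; "moment": the same for the moment, N m; "grip_width": finger opening in m; "grasp_force": force on a finger pad.
Only numpy, scipy, OpenCV 4.12 (cv2) and the standard library are available. Lean on these libraries where they do the work, as an engineer would, in place of code of your own. Each camera call takes 0.05 s, during which the arm holds its last target. There are 200 camera calls.

## Working session

There is one attempt and no reset: what is moved stays moved. The work goes in short steps, Python scripts to look and compute and a tool call to move; the robot and the scene stay as the last step left them, time stands still between calls to the robot, and variables do not carry over. Pictures are saved under pics/ and viewed, at most 10 in all, crops included, and the job is handed in when it is done.

Besides the shell and the picture viewer there is one more tool, called after ">>>" as a command line: name --pt "numbers of a row" for each row, then --argument value for the rest. move_arm: Moves the arm, as the interface text tells. Shift numbers are shares of 0.05 m and turn numbers shares of 30 degrees, none past 1 either way. Its arguments: {"type":"object","properties":{"deltas":{"type":"array","items":{"type":"array","items":{"type":"number","minimum":-1,"maximum":1}}},"claw":{"type":"number"},"squeeze":{"type":"number"}},"required":["deltas"]}

```bash
mkdir -p pics
cat > h.py <<'E'
import numpy as np, cv2
from station import readout, read_camera, camera_params, order, find_in, outline_of, mark_of
def K(n):
    p=camera_params(n); f=210/np.tan(np.radians(p["fovy"])/2); return f,p["cx"],p["cy"],np.array(p["camera_from_world"])
def ray(n,uv):
    f,cx,cy,T=K(n); d=np.array([(uv[0]-cx)/f,(uv[1]-cy)/f,1.]); R=T[:3,:3]; return -R.T@T[:3,3], R.T@d
def at_z(n,uv,z):
    o,d=ray(n,uv); return o+d*(z-o[2])/d[2]
def cloud(n,depth):
    f,cx,cy,T=K(n); v,u=np.mgrid[:420,:560]; P=np.stack([(u-cx)/f*depth,(v-cy)/f*depth,depth],-1)
    return (P-T[:3,3])@T[:3,:3]
def save(name,im): cv2.imwrite("pics/"+name,cv2.cvtColor(im,cv2.COLOR_RGB2BGR))
E
python3 - <<'E'
from h import *
np.set_printoptions(precision=3,suppress=True)
ims=[]
for c in("top","scene"):
    im,d=read_camera(c); ims.append(im); P=cloud(c,d); np.save(c+".npy",P)
    save(c+".png",im)
    print(c,ray(c,(280,210)))
    for n in("balance","green_core","red_core","grey_core","dish","ref_weight","arrest_lever_ball","arrest_lever_hinge","hood_edge","lamp_switch_tip","switch_box","core_board","amber_bottle","white_bottle","water_bottle","brush"):
        r=mark_of(n,c)
        for x in r[:3 if n=="green_core" else 1]: print(n,np.round(x["position"],1),round(x["score"],2))
print(readout.observe())
E
```

```text
top (array([ 0.443, -0.041,  1.198]), array([ 0.069, -0.015, -0.998]))
balance [239.8 170.1] 0.89
green_core [341.3 225.1] 0.77
green_core [331.8 186.6] 0.76
green_core [302.5 228.8] 0.61
red_core [393.8 227.9] 0.59
grey_core [364.5 226.5] 0.68
dish [168.1 159.8] 0.7
ref_weight [290.9 164.4] 0.58
arrest_lever_ball [248.4 199.6] 0.5
arrest_lever_hinge [233.1 199.6] 0.59
hood_edge [224.3 198.5] 0.58
lamp_switch_tip [128.3 278.6] 0.69
switch_box [143.4 264.1] 0.75
core_board [370.  226.6] 0.63
amber_bottle [305.3 258.5] 0.62
white_bottle [189.7 281.7] 0.52
water_bottle [370.8 166.2] 0.6
brush [411.5 171.9] 0.9
scene (array([ 0.908, -0.472,  0.887]), array([-0.425,  0.435, -0.794]))
balance [348.2 241.2] 0.68
green_core [254.9 248.7] 0.79
green_core [230.3 271.4] 0.7
green_core [267.6 297.5] 0.66
red_core [177.4 309.5] 0.62
grey_core [197.6 290.8] 0.85
dish [175.6 309.5] 0.39
ref_weight [313.6 247.9] 0.74
arrest_lever_ball [313.2 248. ] 0.54
arrest_lever_hinge [323.8 214.5] 0.74
hood_edge [326.3 148.6] 0.62
lamp_switch_tip [327.8 119.4] 0.5
core_board [200.2 286.8] 0.98
amber_bottle [232.6 228.5] 0.61
white_bottle [290.9 160.8] 0.61
water_bottle [244.8 344.6] 0.72
brush [197.  373.6] 0.8
{'time': 1.7, 'q': array([ 1.105,  0.091,  1.231, -0.   ,  1.82 , -0.057]), 'dq': array([-0.001, -0.001, -0.   ,  0.001, -0.001,  0.   ]), 'tau': array([ -0.   , -45.845, -41.809,  -0.   ,   0.001,  -0.   ]), 'position': array([0.239, 0.551, 0.304]), 'eef_rot': array([ 0.638,  3.076, -0.   ]), 'force': array([ 0.293, -0.211, -1.141]), 'moment': array([-0.014, -0.016,  0.005]), 'grasp_force': 0.0, 'grip_width': 0.08551445908322754}
```

View pics/top.png

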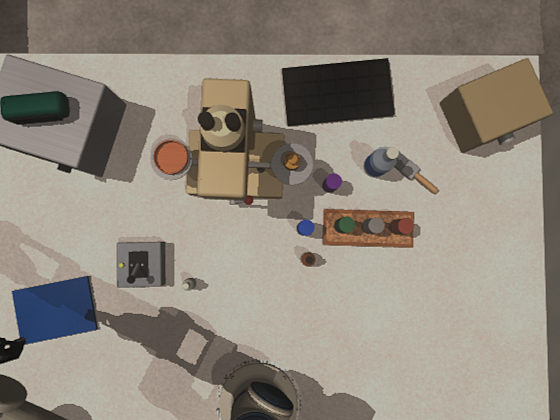

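View pics/scene.png

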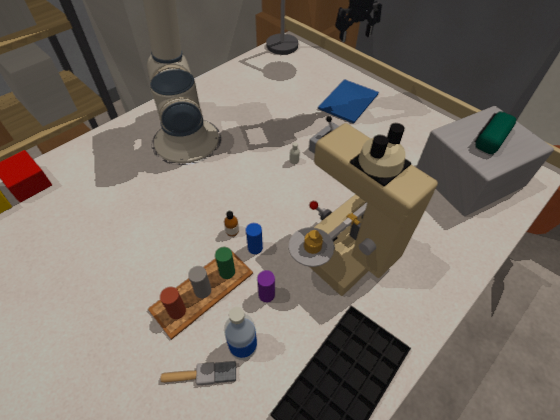

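The top view shows three core-like candidates: the green one on the board at (347,225), purple at (332,183) and blue at (306,228). Only the green one on the board fits the description. The dish is at (172,158), the weight at (291,161), and the red ball at (249,200), on the -y side, so the beam is arrested. I'll measure these and confirm the choice with a crop.

Run:
```python
from h import *
np.set_printoptions(precision=4,suppress=True)
P=np.load("top.npy");S=np.load("scene.npy")
im=cv2.cvtColor(cv2.imread("pics/top.png"),cv2.COLOR_BGR2RGB)
sc=cv2.cvtColor(cv2.imread("pics/scene.png"),cv2.COLOR_BGR2RGB)
def circ(name,A,u0,u1,v0,v1,z0,z1):
    q=A[v0:v1,u0:u1].reshape(-1,3); q=q[(q[:,2]>z0)&(q[:,2]<z1)]
    c,r=cv2.minEnclosingCircle(q[:,:2].astype(np.float32)); print(name,len(q),"mean",q.mean(0),"mec",np.array(c),round(r,4),"med z",np.median(q[:,2]))
circ("green",P,335,360,213,238,.09,.11)
circ("grey",P,363,388,213,238,.09,.11)
circ("red",P,392,416,213,238,.09,.11)
circ("blue",P,295,318,216,240,.08,.11)
circ("purple",P,320,345,170,196,.08,.11)
circ("dish",P,145,196,135,180,.14,.175)
circ("panR",P,265,320,135,190,.135,.15)
circ("weight",P,270,315,140,180,.18,.2)
circ("amber",P,295,320,245,270,.04,.1)
circ("white",P,180,205,272,295,.04,.09)
circ("water",P,350,410,140,185,.1,.2)
for n,(z0,z1) in {"hood":(.32,.34),"base":(.04,.06)}.items():
    m=(P[...,2]>z0)&(P[...,2]<z1); m[:, :185]=0;m[:,300:]=0;m[210:]=0;m[:70]=0
    q=P[m][:,:2]; r=cv2.minAreaRect((q*1000).astype(np.float32)); print(n,r,cv2.boxPoints(r).round(0).tolist())
m=(P[...,2]>.04)&(P[...,2]<.056); m[:,:105]=0;m[:,175:]=0;m[300:]=0;m[:230]=0
r=cv2.minAreaRect((P[m][:,:2]*1000).astype(np.float32));print("sw",r)
m=np.zeros((420,560),bool);m[265:290,120:150]=1;m&=(P[...,2]>.085)
print("switch tips",m.sum());
for i in np.argwhere(m)[:60:3]: print(i[::-1],P[i[0],i[1]],im[i[0],i[1]])
# red ball
for n,A,I,(u0,u1,v0,v1) in(("top",P,im,(235,265,190,212)),("scene",S,sc,(300,330,195,215))):
    a=I[v0:v1,u0:u1].astype(int); mm=(a[...,0]>90)&(a[...,0]>2.2*a[...,1]); q=A[v0:v1,u0:u1][mm]; uv=np.argwhere(mm).mean(0)[::-1]+[u0,v0]
    print("ball",n,mm.sum(),uv,np.median(q,0),at_z(n,uv,.045+.085*np.cos(.55)))
print("hinge",at_z("scene",(323.8,214.5),.045),"hood",at_z("scene",(326.3,148.6),.26),at_z("top",(224.3,198.5),.26))
print("tip",at_z("top",(128.3,278.6),.055+.065*np.cos(.55)),at_z("scene",(327.8,119.4),.055+.065*np.cos(.55)))
b=np.hstack([cv2.resize(im[205:305,295:425],(390,300),interpolation=2),cv2.resize(im[225:305,105:209],(390,300),interpolation=2)])
b2=np.hstack([cv2.resize(sc[180:260,280:384],(390,300),interpolation=2),cv2.resize(sc[95:175,280:384],(390,300),interpolation=2)])
save("crop.png",np.vstack([b,b2]))
```

```text
green 211 mean [ 0.4824 -0.2256  0.0996] mec [ 0.4826 -0.2262] 0.0209 med z 0.09961137087833109
grey 214 mean [ 0.4806 -0.3015  0.0994] mec [ 0.4805 -0.302 ] 0.0212 med z 0.09954396205803148
red 213 mean [ 0.4795 -0.3775  0.0996] mec [ 0.4799 -0.3786] 0.0208 med z 0.0997144163794519
blue 204 mean [ 0.4751 -0.1232  0.0898] mec [ 0.4752 -0.1232] 0.021 med z 0.08989339146249825
purple 205 mean [ 0.5952 -0.1947  0.0897] mec [ 0.5952 -0.1954] 0.0211 med z 0.08986004287821159
dish 1369 mean [0.6413 0.2138 0.1496] mec [0.6429 0.2149] 0.0524 med z 0.14907955198919193
panR 1107 mean [ 0.6292 -0.0847  0.1445] mec [ 0.6309 -0.085 ] 0.0524 med z 0.1445146234092502
weight 83 mean [ 0.634  -0.0829  0.1935] mec [ 0.6342 -0.0795] 0.0151 med z 0.19371003262582956
amber 161 mean [ 0.3918 -0.1302  0.0641] mec [ 0.3914 -0.1313] 0.0193 med z 0.05946172545458847
white 107 mean [0.3244 0.1869 0.058 ] mec [0.3233 0.1891] 0.0156 med z 0.05269242285891416
water 554 mean [ 0.6446 -0.3136  0.1442] mec [ 0.6497 -0.3208] 0.0322 med z 0.1337406977970822
hood ((653.0020141601562, 64.21931457519531), (100.3799285888
[... 963 characters left out ...]
[62 59 57]
[130 278] [0.3465 0.3175 0.1196] [42 40 37]
[133 278] [0.346  0.3119 0.1135] [38 36 33]
[127 279] [0.3441 0.3247 0.1202] [49 47 44]
[130 279] [0.344  0.3178 0.1184] [43 41 38]
[133 279] [0.3438 0.311  0.1163] [38 35 33]
[127 280] [0.3414 0.3255 0.1176] [48 46 43]
[130 280] [0.3417 0.317  0.1208] [44 42 39]
ball top 0 [nan nan] [nan nan nan] [nan nan nan]
ball scene 36 [313.1667 204.    ] [0.5473 0.0163 0.1274] [0.5416 0.0235 0.1175]
hinge [0.5524 0.0636 0.045 ] hood [0.5196 0.0783 0.26  ] [0.533  0.0674 0.26  ]
tip [0.3442 0.3247 0.1104] [0.3439 0.3133 0.1104]<stdin>:30: RuntimeWarning: Mean of empty slice.
  ret = um.true_divide(
  return _methods._mean(a, axis=axis, dtype=dtype,
```

View pics/crop.png

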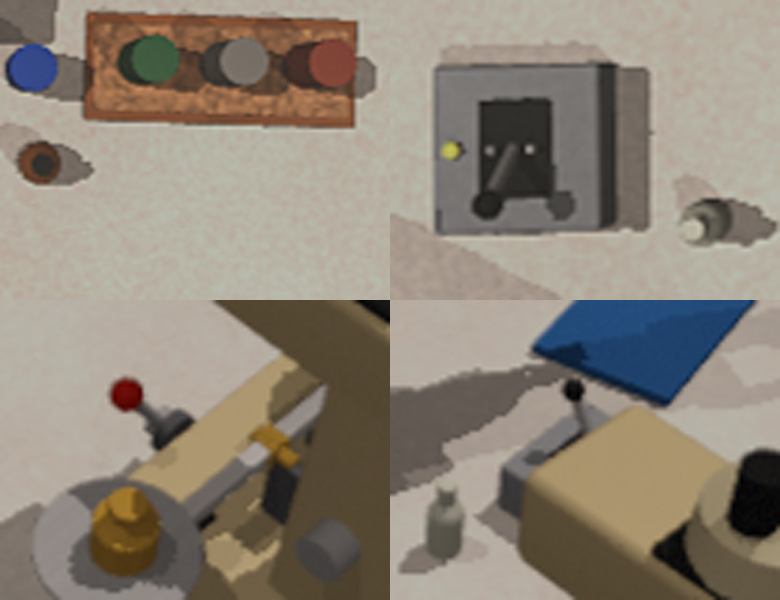

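The crop confirms the green core is the middle-left one on the board, at world (0.4826, -0.2262). The balance fit gives origin (0.637, 0.065) with yaw about -2.2°. The pans and the ball agree with that.

>>> move_arm --pt "0.27 -0.864 0 0 0 -0.277" --pt "0.27 -0.864 0 0 0 -0.277" --pt "0.27 -0.864 0 0 0 -0.277" --pt "0.27 -0.864 0 0 0 -0.277" --pt "0.27 -0.864 0 0 0 -0.277" --pt "0.27 -0.864 0 0 0 -0.277" --pt "0.27 -0.864 0 0 0 -0.277" --pt "0.27 -0.864 0 0 0 -0.277" --pt "0.27 -0.864 0 0 0 0" --pt "0.27 -0.864 0 0 0 0" --pt "0.27 -0.864 0 0 0 0" --pt "0.27 -0.864 0 0 0 0" --claw 1

```text
time: 2.9
position: [0.4005, 0.0303, 0.3042]
eef_rot: [2.219, 2.223, 0.002]
force: [0.5, -0.5, 0.2]
grip_width: 0.0856
grasp_force: 0.0
```

Run:
```python
from h import *
from scipy.optimize import least_squares
np.set_printoptions(precision=4,suppress=True)
P=np.load("top.npy")
q=P[130:185,140:196].reshape(-1,3)
for z0,z1 in((.153,.17),(.147,.153),(.143,.1465)):
    a=q[(q[:,2]>z0)&(q[:,2]<z1)][:,:2]
    c,r=cv2.minEnclosingCircle(a.astype(np.float32)); print(z0,len(a),a.mean(0),np.array(c),r)
im=cv2.cvtColor(cv2.imread("pics/top.png"),cv2.COLOR_BGR2HSV)[130:185,140:196]
m=((im[...,0]<14)&(im[...,1]>110)); a=P[130:185,140:196][m]; print(len(a),np.array(cv2.minEnclosingCircle(a[:,:2].astype(np.float32))[0]),cv2.minEnclosingCircle(a[:,:2].astype(np.float32))[1],a.mean(0))
```

```text
0.153 195 [0.6458 0.2144] [0.6451 0.2135] 0.042406219989061356
0.147 805 [0.6441 0.2151] [0.6421 0.2147] 0.05148189142346382
0.143 273 [0.6311 0.2103] [0.6423 0.2151] 0.05193854868412018
908 [0.5559 0.1034] 0.18317197263240814 [0.6449 0.2117 0.1591]
```

>>> move_arm --pt "0.274 -0.855 0 0 0 0" --pt "0.274 -0.855 0 0 0 0" --pt "0.274 -0.855 0 0 0 0" --pt "0.274 -0.855 0 0 0 0" --pt "0.274 -0.855 0 0 0 0" --pt "0.274 -0.855 0 0 0 0" --pt "0 0 -0.6 0 0 0" --pt "0 0 -0.8 0 0 0" --pt "0 0 -0.6 0 0 0" --pt "0 0 0 0 0 0" --pt "0 0 0 0 0 0"

```text
time: 4.0
position: [0.4827, -0.2243, 0.2044]
eef_rot: [-2.219, -2.223, 0.0]
force: [0.8, -0.2, 0.6]
grip_width: 0.0854
grasp_force: 0.0
```

>>> move_arm --pt "0 -0.04 -0.5 0 0 0" --pt "0 0 -0.6 0 0 0" --pt "0 0 -0.39 0 0 0" --pt "0 0 0 0 0 0" --pt "0 0 0 0 0 0"

```text
time: 4.5
position: [0.4836, -0.2267, 0.1321]
eef_rot: [2.217, 2.221, 0.001]
force: [-0.1, -0.5, -0.1]
grip_width: 0.0854
grasp_force: 0.0
```

>>> move_arm --pt "0 0 0 0 0 0" --pt "0 0 0 0 0 0" --pt "0 0 0 0 0 0" --pt "0 0 0 0 0 0" --pt "0 0 0 0 0 0" --pt "0 0 0 0 0 0" --pt "0 0 0 0 0 0" --pt "0 0 0 0 0 0" --claw -1 --squeeze 40

```text
time: 5.3
position: [0.4832, -0.2266, 0.1308]
eef_rot: [2.218, 2.222, 0.001]
force: [0.2, 1.2, 5.3]
grip_width: 0.0413
grasp_force: 40.0
```

>>> move_arm --pt "0 0 0.5 0 0 0" --pt "0 0 1 0 0 0" --pt "0 0 1 0 0 0" --pt "0 0 1 0 0 0" --pt "0 0 0.5 0 0 0" --pt "-0.293 0.906 0 0 0 0" --pt "-0.293 0.906 0 0 0 0" --pt "-0.293 0.906 0 0 0 0" --pt "-0.293 0.906 0 0 0 0" --pt "-0.293 0.906 0 0 0 0" --pt "0 0.855 0 0 0 0" --pt "0 0.855 0 0 0 0"

```text
time: 6.5
position: [0.4085, 0.0872, 0.3286]
eef_rot: [-2.219, -2.223, 0.001]
force: [1.4, -0.6, -3.8]
grip_width: 0.0411
grasp_force: 42.5
```

>>> move_arm --pt "0 0.855 0 0 0 0" --pt "0 0.855 0 0 0 0" --pt "0 0.855 0 0 0 0" --pt "0.94 0 0 0 0 0" --pt "0.94 0 0 0 0 0" --pt "0.94 0 0 0 0 0" --pt "0.94 0 0 0 0 0" --pt "0.6 0 0 0 0 0" --pt "0.3 0 0 0 0 0" --pt "0 0 0 0 0 0" --pt "0 0 0 0 0 0"

```text
time: 7.6
position: [0.6422, 0.2139, 0.3277]
eef_rot: [-2.218, -2.222, 0.004]
force: [-0.9, -0.1, -3.5]
grip_width: 0.0408
grasp_force: 42.9
```

Run:
```python
from h import *
np.set_printoptions(precision=4,suppress=True)
s=readout.observe(); print(s["position"],s["eef_rot"],s["q"])
im,d=read_camera("scene"); S=cloud("scene",d); save("s2.png",im)
m=(im[...,1]>im[...,0]*1.3)&(im[...,1]>im[...,2]*1.15)&(S[...,2]>.15)&(S[...,2]<.32)&(S[...,0]>.55)&(abs(S[...,1]-.21)<.08)
q=S[m]; print(len(q),q.min(0),q.max(0),np.median(q,0))
```

```text
[0.6422 0.2139 0.3277] [-2.2184 -2.222   0.0044] [0.2712 0.3178 0.9314 0.0002 1.8957 0.2696]
189 [0.6296 0.1883 0.2399] [0.6643 0.2275 0.3165] [0.6505 0.2012 0.297 ]
```

View pics/s2.png

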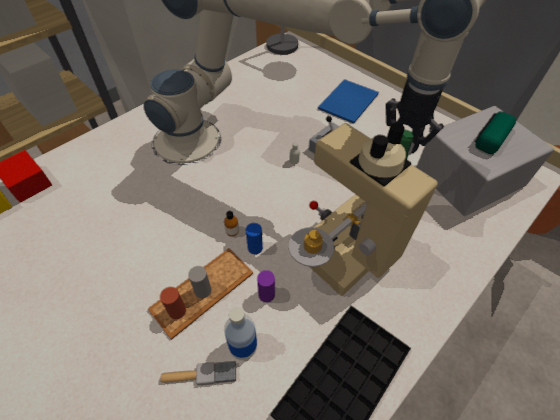

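>>> move_arm --pt "0.05 0 -0.2 0 0 0" --pt "0 0 -0.3 0 0 0" --pt "0 0 -0.3 0 0 0" --pt "0 0 -0.15 0 0 0" --pt "0 0 -0.05 0 0 0" --pt "0 0 -0.03 0 0 0" --pt "0 0 0 0 0 0" --pt "0 0 0 0 0 0"

```text
time: 8.45
position: [0.6451, 0.214, 0.2789]
eef_rot: [2.219, 2.223, 0.002]
force: [0.3, 0.5, -4.7]
grip_width: 0.041
grasp_force: 43.0
```

>>> move_arm --pt "0 0 -0.05 0 0 0" --pt "0 0 -0.05 0 0 0" --pt "0 0 -0.03 0 0 0" --pt "0 0 -0.02 0 0 0" --pt "0 0 0 0 0 0" --pt "0 0 0 0 0 0"

```text
time: 9.05
position: [0.645, 0.2139, 0.2705]
eef_rot: [2.219, 2.223, 0.0]
force: [-0.2, 0.2, -3.3]
grip_width: 0.0412
grasp_force: 43.1
```

>>> move_arm --pt "0 0 -0.02 0 0 0" --pt "0 0 -0.02 0 0 0" --pt "0 0 0 0 0 0" --pt "0 0 0 0 0 0"

```text
time: 9.45
position: [0.6449, 0.2139, 0.2692]
eef_rot: [2.219, 2.223, 0.001]
force: [-1.8, -0.9, 1.3]
grip_width: 0.0412
grasp_force: 43.6
```

>>> move_arm --pt "0 0 0 0 0 0" --pt "0 0 0 0 0 0" --pt "0 0 0 0 0 0" --pt "0 0 0 0 0 0" --pt "0 0 0 0 0 0" --pt "0 0 0 0 0 0" --claw 1

```text
time: 10.05
position: [0.645, 0.2139, 0.2683]
eef_rot: [-2.22, -2.223, 0.0]
force: [-0.2, 0.6, -1.1]
grip_width: 0.0858
grasp_force: 0.0
```

>>> move_arm --pt "0 0 0.2 0 0 0" --pt "0 0 0.4 0 0 0" --pt "0 0 0.6 0 0 0" --pt "0 0 0.4 0 0 0" --pt "-0.9 0 0 0 0 0" --pt "-0.9 0 0 0 0 0" --pt "-0.9 0 0 0 0 0" --pt "-0.9 0 0 0 0 0" --pt "0 0 0 0 0 0"

```text
time: 10.95
position: [0.4607, 0.214, 0.3503]
eef_rot: [-2.217, -2.226, -0.002]
force: [1.0, -0.1, 0.9]
grip_width: 0.0855
grasp_force: 0.0
```

Run:
```python
from h import *
np.set_printoptions(precision=4,suppress=True)
s=readout.observe(); print(s["position"],s["eef_rot"],s["q"],s["grip_width"])
im,d=read_camera("top"); P=cloud("top",d); save("t3.png",im)
q=P[100:200,120:230].reshape(-1,3); q=q[(q[:,2]>.225)&(q[:,2]<.25)&(abs(q[:,1]-.214)<.05)]
c,r=cv2.minEnclosingCircle(q[:,:2].astype(np.float32)); print(len(q),np.array(c),r,q.mean(0))
```

```text
[0.4607 0.214  0.3503] [-2.217  -2.2258 -0.0024] [ 0.3675 -0.1423  1.3777  0.0007  1.9049  0.3638] 0.085505759483544
293 [0.6439 0.2119] 0.02136056497693062 [0.6428 0.2106 0.2378]
```

The core stands upright at (0.644, 0.212), 2 mm from the dish centre. Next I'll close and tilt the tool for the lever.

>>> move_arm --pt "-0.2 -0.78 -0.167 0 -0.25 0" --pt "-0.2 -0.78 -0.167 0 -0.25 0" --pt "-0.2 -0.78 -0.167 0 -0.25 0" --pt "-0.2 -0.78 -0.167 0 -0.25 0" --pt "-0.2 -0.78 -0.167 0 -0.25 0" --pt "-0.2 -0.78 -0.167 0 -0.25 0" --pt "0 0 0 0 0 0" --pt "0 0 0 0 0 0" --claw -1

```text
time: 11.8
position: [0.4587, -0.024, 0.3104]
eef_rot: [1.79, 1.784, 0.695]
force: [0.3, 0.5, 0.6]
grip_width: 0.0001
grasp_force: 0.0
```

Run:
```python
from h import *
from scipy.spatial.transform import Rotation as R
s=readout.observe(); print(s["position"],s["q"],s["grip_width"],R.from_rotvec(s["eef_rot"]).as_matrix().round(3))
```

```text
[ 0.45865393 -0.0240137   0.31043702] [-0.20671661 -0.85346027  2.06492451  0.14709124  1.20087263 -0.20406718] 0.0001228866629522523 [[ 0.003  0.736  0.677]
 [ 1.    -0.003 -0.002]
 [ 0.     0.677 -0.736]]
```

>>> move_arm --pt "0.2 0 -0.72 0 0 0" --pt "0.2 0 -0.72 0 0 0" --pt "0.2 0 -0.72 0 0 0" --pt "0.2 0 -0.72 0 0 0" --pt "0 0 0 0 0 0" --pt "0 0 0 0 0 0"

```text
time: 12.4
position: [0.4988, -0.02, 0.1674]
eef_rot: [1.783, 1.792, 0.699]
force: [-0.2, -0.8, 1.6]
grip_width: 0.0
grasp_force: 0.0
```

Run:
```python
from h import *
from scipy.spatial.transform import Rotation as R
s=readout.observe(); r=R.from_rotvec(s["eef_rot"]).as_matrix()
print(s["position"],s["q"],r.round(3),"tip",s["position"]+.073*r[:,2])
im,d=read_camera("scene"); save("s4.png",cv2.resize(im[150:290,230:430],(800,560)))
```

```text
[ 0.4988369  -0.01999547  0.16744646] [-0.17296728 -0.72150709  2.24836246  0.15566967  0.88449486 -0.23079348] [[-0.005  0.736  0.677]
 [ 1.     0.004  0.003]
 [-0.     0.677 -0.736]] tip [ 0.54828231 -0.01974602  0.11374274]
```

View pics/s4.png

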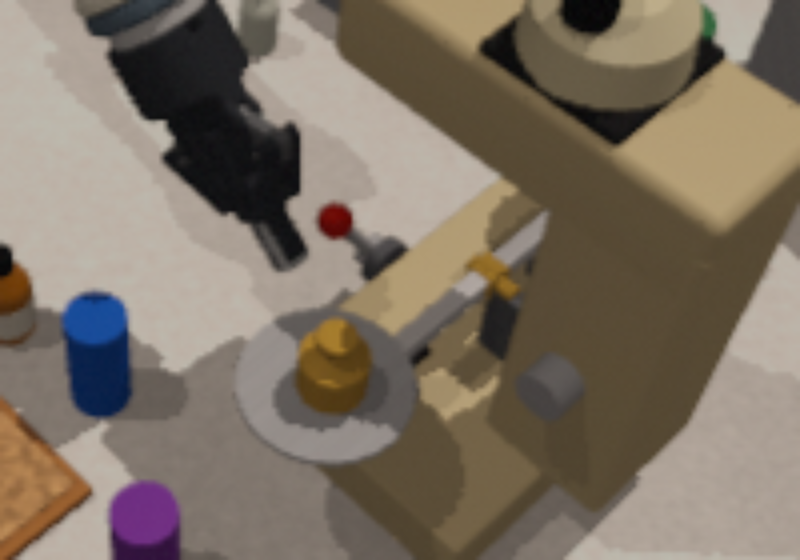

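>>> move_arm --pt "0 0.2 0 0 0 0" --pt "0 0.2 0 0 0 0" --pt "0 0.2 0 0 0 0" --pt "0 0.2 0 0 0 0" --pt "0 0.2 0 0 0 0" --pt "0 0.2 0 0 0 0" --pt "0 0.2 0 0 0 0" --pt "0 0.2 0 0 0 0" --pt "0 0 0 0 0 0"

```text
time: 13.35
position: [0.4993, 0.0598, 0.1706]
eef_rot: [1.78, 1.787, 0.704]
force: [0.4, -0.1, -0.3]
grip_width: 0.0002
grasp_force: 0.0
```

```bash
cat > look.py <<'E'
from h import *
np.set_printoptions(precision=4,suppress=True)
im,d=read_camera("scene"); S=cloud("scene",d)
a=im.astype(int); m=(a[...,0]>90)&(a[...,0]>2.2*a[...,1])&(abs(S[...,0]-.545)<.03)&(abs(S[...,1]-.07)<.09)&(S[...,2]>.08)
q=S[m]; print("ball",len(q),np.median(q,0) if len(q) else "", readout.observe()["time"])
im,d=read_camera("top"); P=cloud("top",d)
for y,lo,hi in((.212,.2,.26),(-.083,.17,.22)):
    q=P[(abs(P[...,1]-y)<.02)&(abs(P[...,0]-.64)<.02)&(P[...,2]>lo)&(P[...,2]<hi)]; print(len(q),q.mean(0),np.median(q[:,2]))
E
python3 look.py
```

```text
ball 37 [0.5511 0.0827 0.1377] 13.4
280 [0.6411 0.2099 0.2228] 0.22424064667590748
209 [ 0.6342 -0.0822  0.1978] 0.19247851722898993
```

>>> move_arm --pt "0 -0.4 0 0 0 0" --pt "0 -0.6 0 0 0 0" --pt "0 0 0 0 0 0"

```text
time: 13.75
position: [0.4987, 0.0054, 0.1676]
eef_rot: [1.786, 1.784, 0.697]
force: [0.8, -1.0, 1.0]
grip_width: -0.0
grasp_force: 0.0
```

```bash
python3 look.py
```

```text
ball 41 [0.5516 0.1059 0.127 ] 13.8
283 [0.6411 0.2098 0.2228] 0.2242926798426217
208 [ 0.6343 -0.0821  0.1971] 0.19149154298181087
```

The ball is at y 0.106, fully over, and the dish side has dropped about 15 mm. I'll wait with the tool clear of the balance.

>>> move_arm --pt "0 -0.2 0 0 0 0" --pt "0 0 0 0 0 0" --pt "0 0 0 0 0 0" --pt "0 0 0 0 0 0" --pt "0 0 0 0 0 0" --pt "0 0 0 0 0 0" --pt "0 0 0 0 0 0" --pt "0 0 0 0 0 0" --pt "0 0 0 0 0 0" --pt "0 0 0 0 0 0" --pt "0 0 0 0 0 0" --pt "0 0 0 0 0 0"

```text
time: 15.05
position: [0.4984, -0.0016, 0.1662]
eef_rot: [1.785, 1.789, 0.698]
force: [-0.6, 1.1, -0.1]
grip_width: -0.0001
grasp_force: 0.0
```

```bash
python3 look.py
```

```text
ball 42 [0.5511 0.1062 0.1269] 15.1
275 [0.6408 0.2102 0.2228] 0.22483775535859213
207 [ 0.6344 -0.0824  0.1974] 0.19180032642942224
```

>>> move_arm --pt "0 0 0 0 0 0" --pt "0 0 0 0 0 0" --pt "0 0 0 0 0 0" --pt "0 0 0 0 0 0" --pt "0 0 0 0 0 0" --pt "0 0 0 0 0 0" --pt "0 0 0 0 0 0" --pt "0 0 0 0 0 0" --pt "0 0 0 0 0 0" --pt "0 0 0 0 0 0" --pt "0 0 0 0 0 0" --pt "0 0 0 0 0 0"

```text
time: 16.35
position: [0.4984, -0.0015, 0.1661]
eef_rot: [1.785, 1.789, 0.698]
force: [-0.4, -0.7, -0.8]
grip_width: -0.0004
grasp_force: 0.0
```

```bash
python3 look.py
```

```text
ball 41 [0.551  0.1057 0.1271] 16.4
281 [0.6409 0.2099 0.2228] 0.22442073293249828
207 [ 0.6344 -0.0822  0.1972] 0.19180998735741364
```

>>> move_arm --pt "-0.5 0 0.2 0 0 0" --pt "-0.5 0 0.2 0 0 0" --pt "0 0.79 0 0 0 0" --pt "0 0.79 0 0 0 0" --pt "0 0.79 0 0 0 0" --pt "0 0.79 0 0 0 0" --pt "0 0 0 0 0 0" --pt "0 0 0 0 0 0"

```text
time: 17.25
position: [0.4663, 0.1575, 0.1857]
eef_rot: [1.79, 1.801, 0.689]
force: [-0.3, -1.1, -0.1]
grip_width: 0.0
grasp_force: 0.0
```

>>> move_arm --pt "0.35 0 -0.19 0 0 0" --pt "0.35 0 -0.19 0 0 0" --pt "0 0 0 0 0 0" --pt "0 -0.2 0 0 0 0" --pt "0 -0.2 0 0 0 0" --pt "0 -0.2 0 0 0 0" --pt "0 -0.2 0 0 0 0" --pt "0 -0.2 0 0 0 0" --pt "0 -0.2 0 0 0 0" --pt "0 -0.2 0 0 0 0" --pt "0 -0.1 0 0 0 0" --pt "0 0 0 0 0 0"

```text
time: 18.45
position: [0.5015, 0.0799, 0.1675]
eef_rot: [1.794, 1.793, 0.689]
force: [0.7, 0.3, -0.0]
grip_width: 0.0001
grasp_force: 0.0
```

```bash
python3 look.py
```

```text
ball 49 [0.5479 0.0508 0.1386] 18.5
286 [0.6406 0.2101 0.2257] 0.22790420521313812
212 [ 0.6342 -0.0823  0.1937] 0.1884202604540428
```

>>> move_arm --pt "0 -0.2 0 0 0 0" --pt "0 0 0 0 0 0" --pt "0 0.4 0 0 0 0" --pt "0 0 0 0 0 0" --pt "0 0 0 0 0 0" --pt "0 0 0 0 0 0" --pt "0 0 0 0 0 0"

```text
time: 19.25
position: [0.5017, 0.0911, 0.167]
eef_rot: [1.793, 1.796, 0.689]
force: [0.1, 0.2, 0.3]
grip_width: -0.0001
grasp_force: 0.0
```

```bash
python3 look.py
```

```text
ball 41 [0.5482 0.0332 0.1353] 19.3
309 [0.6406 0.2095 0.2302] 0.23336753501276253
206 [ 0.6343 -0.0827  0.1887] 0.18344255470770446
```

>>> move_arm --pt "0 0 0 0 0 0" --pt "0 0 0 0 0 0" --pt "0 0 0 0 0 0" --pt "0 0 0 0 0 0" --pt "0 0 0 0 0 0"

```text
time: 19.85
position: [0.5017, 0.0913, 0.1671]
eef_rot: [1.793, 1.797, 0.689]
force: [0.1, -0.0, 0.7]
grip_width: -0.0001
grasp_force: 0.0
```

```bash
python3 look.py
```

```text
ball 38 [0.5468 0.0158 0.1273] 19.9
315 [0.6401 0.2093 0.2338] 0.23789221904514948
202 [ 0.6345 -0.0826  0.1838] 0.1781941563708781
```

The lever is back at arrested with the ball at y 0.016, and the core top is back at 0.238. I'll withdraw and straighten the tool.

>>> move_arm --pt "-0.4 0 0.2 0 0 0" --pt "-0.4 0 0.2 0 0 0" --pt "-0.1 0.4 0.4 0 0.237 0" --pt "-0.1 0.6 0.4 0 0.237 0" --pt "-0.1 0.8 0.2 0 0.237 0" --pt "-0.1 0.8 0 0 0.237 0" --pt "-0.2 0.8 0 0 0.237 0" --pt "-0.4 0.8 0 0 0.237 0" --pt "-0.9 0 0 0 0 0" --pt "-0.9 0 0 0 0 0" --pt "0 0 0 0 0 0"

```text
time: 21.05
position: [0.3186, 0.3021, 0.236]
eef_rot: [-2.208, -2.22, 0.016]
force: [0.2, 0.9, 0.1]
grip_width: -0.0002
grasp_force: 0.0
```

```bash
python3 look.py
python3 - <<'E'
from h import *
s=readout.observe(); print(s["position"],s["eef_rot"],s["q"])
im,d=read_camera("top");P=cloud("top",d)
q=P[100:200,120:230].reshape(-1,3); q=q[(q[:,2]>.232)&(q[:,2]<.245)&(abs(q[:,1]-.214)<.05)]
print(cv2.minEnclosingCircle(q[:,:2].astype(np.float32)),q.mean(0))
q=P[130:190,140:196].reshape(-1,3); q=q[(q[:,2]>.153)&(q[:,2]<.17)]
print(cv2.minEnclosingCircle(q[:,:2].astype(np.float32)))
E
```

```text
ball 35 [0.5475 0.017  0.1283] 21.1
319 [0.6401 0.2092 0.2336] 0.2379386705795735
202 [ 0.6346 -0.0827  0.1836] 0.17781741381072305
[0.32134087 0.30167969 0.23720455] [-2.21149856 -2.2187449   0.00996095] [ 0.6716763  -0.34380935  1.74758925  0.00825124  1.74515061  0.66980655]
((0.6442030072212219, 0.21205292642116547), 0.021299995481967926) [0.64336245 0.21151323 0.23834139]
((0.6451202034950256, 0.21382297575473785), 0.04213852807879448)
```

>>> move_arm --pt "-0.46 0.35 0 0 0 0" --pt "0 0 -0.5 0 0 0" --pt "0 0 -0.5 0 0 0" --pt "0 0 -0.28 0 0 0" --pt "0 0 0 0 0 0"

```text
time: 21.7
position: [0.2987, 0.318, 0.1709]
eef_rot: [-2.214, -2.215, 0.018]
force: [0.6, -0.5, 0.1]
grip_width: 0.0001
grasp_force: 0.0
```

>>> move_arm --pt "0.2 0 0 0 0 0" --pt "0.2 0 0 0 0 0" --pt "0.2 0 0 0 0 0" --pt "0.2 0 0 0 0 0" --pt "0.2 0 0 0 0 0" --pt "0.2 0 0 0 0 0" --pt "0.2 0 0 0 0 0" --pt "0.1 0 0 0 0 0" --pt "0 0 0 0 0 0" --pt "-0.5 0 0 0 0 0" --pt "-0.5 0 0 0 0 0" --pt "0 0 1 0 0 0"

```text
time: 22.9
position: [0.317, 0.315, 0.2097]
eef_rot: [-2.209, -2.216, 0.053]
force: [0.6, 0.3, -1.9]
grip_width: 0.0004
grasp_force: 0.0
```

>>> move_arm --pt "0 0 1 0 0 0" --pt "0 -1 0 0 0 0" --pt "0 -1 0 0 0 0" --pt "0 -1 0 0 0 0" --pt "0 0 0 0 0 0" --pt "0 0 0 0 0 0"

```text
time: 23.5
position: [0.3237, 0.168, 0.2733]
eef_rot: [-2.216, -2.214, 0.009]
force: [0.2, -0.8, -0.4]
grip_width: -0.0001
grasp_force: 0.0
```

```bash
python3 look.py
python3 - <<'E'
from h import *
im,d=read_camera("scene"); a=im[90:270,280:440]; save("s9.png",cv2.resize(a,(640,720))[:600])
im,d=read_camera("top");P=cloud("top",d)
m=(P[...,2]>.085)&(P[...,2]<.14)&(abs(P[...,0]-.38)<.06)&(abs(P[...,1]-.32)<.03); print(m.sum(),P[m].mean(0),P[m].max(0))
E
```

```text
ball 37 [0.5467 0.0168 0.1274] 23.55
315 [0.6403 0.2093 0.2342] 0.23818048197237904
202 [ 0.6345 -0.0827  0.184 ] 0.17850579221089896
71 [0.40650505 0.31974469 0.11084763] [0.41877462 0.32987839 0.12374537]
```

View pics/s9.png

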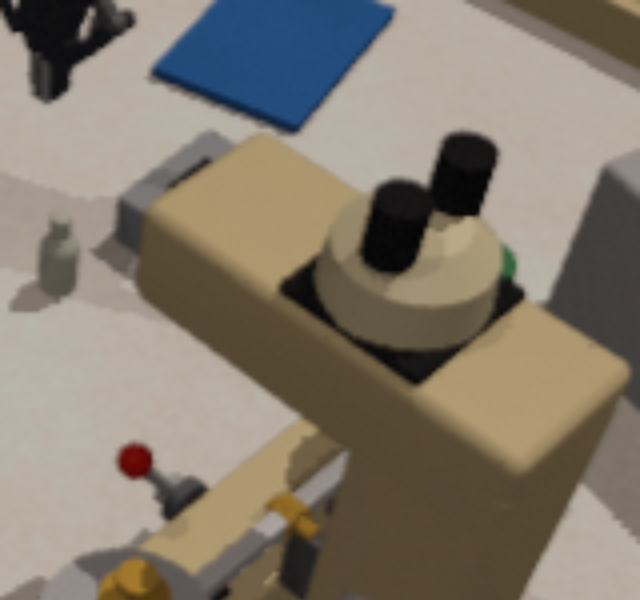

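The picture shows the red ball back on the arrested side at crop pixel (135,460). The toggle ball has moved to x of about 0.41, past the hinge at 0.376, so the lamp is off. The core stands level in the dish, the weight is on its pan and the arm is clear.

```bash
python3 -c "
from station import order; print(order.job_done())"
```

```text
the job is handed in; nothing more can be done
None
```

The job is handed in (verdict not shown). By the camera readings, the green core stands in the dish, the beam swung free, stayed still for over two seconds and was re-arrested, and the lamp was then switched off with the weight still on its pan.

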